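Push the feed tube home in the seal press

ROBOT

A 6-joint arm with a two-finger parallel gripper is mounted at the origin on the work surface. World frame = base frame: x ahead of the robot, y to its left, z up, the work surface at z = 0. Lengths are in mm, angles in rad, forces in N, time in s.
With the tool pointing down it reaches from about 250 to 850 mm from the base axis. Payload 12.5 kg.
Tool frame: the origin (TCP) lies midway between the tips of the shut fingers; the grasp point (between the pads) lies 19 mm behind it; z points along the fingers, y is the direction in which the jaws open and shut (so a half turn about z gives the same grasp; the last joint's range is limited). The gripper opens to 93 mm and grips with 3 to 60 N. Pads are 15 mm wide; open, the fingers measure 128 mm over their backs; the gripper's body (75 mm by 188 mm) begins 65 mm behind the grasp point.
Start: joints at [1.085, 0.351, 1.652, -0, 1.139, -0.085], TCP at [214.553, 506.41, 190.933] pointing down, gripper open.
Joint ranges: [-2.75, 2.75], [-0.79, 2.1], [0.01, 2.65], [-1.57, 4.71], [0.07, 3.14], [-2.87, 2.87]. Speed limits (rad/s): [2.22, 2.22, 2.79, 3.14, 3.14, 3.14].

INTERFACE

Orientations are given as a rotation vector (axis times angle).
In Python, from workcell import * gives the robot as it stands. The module is installed in compiled form; this text tells all that it offers.
- The arm moves only by the tool jog_arm, never from a script. Its argument "deltas" is text: rows parted by semicolons, each of 7 numbers parted by spaces: the turn, a rotation vector about the tool's x, y, z in rad, then the shift along the tool's x, y, z in cm, then the opening, from 0 (shut) to 1 (fully open). In form: rx ry rz x y z fingers; .... A call has 1 to 12 rows; each row shifts and turns the commanded pose from where the row before left it, along the tool's axes as they then stand; what a row does not reach is not made up. A row lasts 1/12 s, in which the tool goes at most 41.7 mm and 7.16 degrees, less where a joint would pass 70% of its speed; a pose out of reach is approached as far as the arm can. A call is refused whole if a number of a shift passes 4.17 or a number of a turn 0.125, either way. A call with a gripper value outside its range is refused whole. The fingers move at their own pace and stop on an object; "grip_force" is the grip in N (left out, the last holds). Time passes only in rows, so rows that do not move let the fingers close. It gives the time, the measured TCP pose, the force and the opening at its end, in the units of the state.
- get_obs(): the state, without advancing time (a new reading comes with each control period).
- get_image(name): name is "side" or "top" or "wrist"; returns a dict with "pixels" (400x640x3 uint8, red, green, blue), "fx", "fy", "cx", "cy" (pixels), "view" (4x4, takes a point from world to camera coordinates); the wrist camera has in their place "hand_eye" (4x4, takes a point from camera to tool coordinates, whose origin is the TCP and whose axes are the flange's). Camera axes: x right, y down, z forward; pixel columns grow to the right and rows downward; lengths in mm; the calibration is good to about 2 mm. The wrist camera is an equidistant fisheye: a pixel r from the principal point sees the ray r / f radians off the axis. A picture is of the moment at which its call begins: read the wrist's pose just before it. There is no depth.
- hand_in(): hands the job in, once; it reports no verdict.
The state is a dict: "t": time; "joint_pos": joint angles; "qvel": joint speeds; "joint_efforts": joint torques, N m; "tool_pos": TCP position; "eef_rot": TCP orientation; "ft_force": force on the tool from outside, world axes, zero at the start; "ft_torque": the same for the moment, N m; "finger_gap": finger opening in mm.
Only numpy, scipy, OpenCV 4.12 (cv2) and the standard library are available. Lean on these libraries where they do the work, as an engineer would, in place of code of your own. Each camera call takes 0.05 s, during which the arm holds its last target.

TASK

Take the copper feed tube out of the rack and push it down into the brass-ringed push-fit collet of the seal press, on past the stiff seal ring until it bottoms; push firmly but gently, stopping as soon as it is home. Then let go and slide the red lock fully in towards the collet. Leave the tube standing in the collet and do not disturb the other things.

Things in the scene. Friction and masses are not known exactly. Their poses are not given: they have to be found in the camera images.
- tube_mid (a point): Centre of the copper feed tube: stiff, round, 22 mm wide, 120 mm long, about 90 g (varies), with a collar 32 mm wide from 82 to 90 mm above the foot to push down on; the 30 mm neck above it, 22 mm wide, is for gripping. This point is on the axis, 60 mm above the foot; z points up. It starts upright in one of the rack's three holes; white and black tubes of the same shape are in the other two.
- tube_foot (a point): Centre of the lower end of the copper feed tube (2 mm chamfer round its foot); the top end is 120 mm further along its z.
- rack: Fixed wooden tube rack, 190 x 70 mm, 45 mm high, origin under its centre (z up). Three holes, 25 mm wide, lie along its x axis at x = -60, 0 and +60 mm; their floor is 10 mm above the table, so tubes stand up to 130 mm, 85 mm of each free above the rack. It turns about the vertical.
- press: Fixed seal press, origin on the table straight under the collet, z up; turns about the vertical. Base 8 mm thick, x +-55, y -205 to +135 mm. Grey feed block 52 x 52 mm, 75 mm high, at the origin, the collet in its top. Geared tower with hand crank, 210 mm high, from y = -127 mm on towards -y. Red lock on the +y side, on a track 40 mm high.
- mouth (a point): Centre of the collet's mouth, level with the block's top, 75 mm above the table; axes as the press. The bore goes straight down, 24 mm wide, with a 3 mm chamfer; round it a brass ring, 38 mm outer, 31 mm inner diameter, 2 mm proud. The hidden seal lies 16 to 44 mm below the mouth (differs every time); a tube fully home has its foot 8 mm deeper, 24 to 52 mm below the mouth.
- seal (a joint): How far the tube has driven the seal ring down (m): 0 untouched, 0.008 at the hard stop (home). The seal drags with a steady 8 N or so; a rise to about 14 N means the stop is reached. More than 25 N between tube and press spoils it. The ring stays where it is left; its reading does not tell how deep it lies.
- lock (a joint): Travel of the red lock towards the collet (m): 0 open, 0.025 fully in. It slides along the press's -y axis, with about 3 N of friction, and stays where it is left.
- lock_tab (a point): Centre of the upright red tab by which the lock is pushed: 24 mm along the press's x, 12 mm along its y, 42 mm high (its top 87 mm above the table, the slide and track under it 47 mm or less above the table). With the lock open it stands 95 mm from the collet's axis along the press's +y, with the lock in 70 mm. Axes as the press.
- white_mid (a point): Bystander: centre of the white plastic tube, 22 mm wide with a 32 mm collar, 120 mm long, standing in the rack.
- black_mid (a point): Bystander: centre of the black plastic tube, 22 mm wide with a 32 mm collar, 120 mm long, standing in the rack.
- disc0: Bystander: lead disc seal, 19 mm wide, 6 mm thick, lying on the table; origin under its centre.
- disc1: Bystander: a second lead disc seal, the same.
- disc2: Bystander: a third lead disc seal, the same.
- bar: Bystander: copper terminal bar, 25 x 130 mm (long along its y), 13 mm high with its screws; origin under its centre.
- housing: Bystander: open green plastic seal housing, 70 x 90 mm, 35 mm high; origin under its centre.
- fuse: Bystander: chipped white porcelain fuse base, 50 x 100 mm, 42 mm high; origin under its centre.
There are look-alikes about, which are no part of the job. What is shaped like the part that bears tube_mid but green is not meant.

How it is judged:
By the outcome, as a careful person would: the job done as asked, in the order asked, and still so for the second after the job is handed in, with the robot touching nothing.
It also fails if it takes over 72 s, if anything falls off the work surface, if the arm or the gripper's body presses on something with over 40 N, if the wrist force passes 120 N, or if a joint passes its speed limit or range.

## Working session

There is one attempt and no reset: what is moved stays moved. The work goes in short steps, Python scripts to look and compute and a tool call to move; the robot and the scene stay as the last step left them, time stands still between calls to the robot, and variables do not carry over. Pictures are saved under pics/ and viewed, and the job is handed in when it is done.

Besides the shell and the picture viewer there is one more tool, called after "Call:" as name(argument=value, ...), one argument or row to a line, values as JSON. jog_arm: Moves the arm, as the interface text tells. Its arguments: {"type":"object","properties":{"deltas":{"type":"string"},"grip_force":{"type":"number"}},"required":["deltas"]}

```bash
mkdir -p pics; ls
python3 - <<'E'
from workcell import *
import cv2,numpy as np
o=get_obs();print(o)
for n in("top","side","wrist"):
    im=get_image(n);cv2.imwrite(f"pics/{n}0.png",im["pixels"][:,:,::-1])
    print(n,{k:(np.round(v,4).tolist() if k!="pixels" else 0) for k,v in im.items()})
E
```

```text
pics
{'t': 0.0, 'joint_pos': array([ 1.08541828e+00,  3.51247468e-01,  1.65241007e+00, -7.19432046e-06,
        1.13905910e+00, -8.45506294e-02]), 'qvel': array([ 0.00014692, -0.00304401, -0.00011958, -0.00041788, -0.00141693,
       -0.00071067]), 'joint_efforts': array([-1.13509861e-03, -4.97310770e+01, -2.85258847e+01,  6.98624365e-02,
        2.55747250e-02, -1.17037930e-04]), 'tool_pos': array([214.38446496, 506.10744841, 190.40061293]), 'eef_rot': array([-6.25345466e-01, -3.07840847e+00,  1.69706359e-03]), 'ft_force': array([-0.40951038,  0.83043716, -0.01721568]), 'ft_torque': array([ 0.03238746, -0.00966698,  0.0087505 ]), 'finger_gap': 92.75905473795584}
top {'pixels': 0, 'fx': 384.1411, 'fy': 384.1411, 'cx': 316.2108, 'cy': 198.9597, 'view': [[0.1228, -0.9924, 0.0039, -131.1494], [-0.9706, -0.1209, -0.2081, 576.1267], [0.207, 0.0218, -0.9781, 960.2986], [0.0, 0.0, 0.0, 1.0]]}
side {'pixels': 0, 'fx': 449.674, 'fy': 449.674, 'cx': 318.2206, 'cy': 201.2246, 'view': [[-0.8901, -0.4553, 0.0191, 488.2117], [-0.3299, 0.615, -0.7162, 282.4191], [0.3144, -0.6438, -0.6977, 1000.127], [0.0, 0.0, 0.0, 1.0]]}
wrist {'pixels': 0, 'fx': 309.7069, 'fy': 309.7069, 'cx': 324.3339, 'cy': 198.9155, 'hand_eye': [[0.0008, -0.9616, -0.2743, 75.2003], [1.0, 0.001, -0.0007, -0.1008], [0.0009, -0.2743, 0.9616, -194.112], [0.0, 0.0, 0.0, 1.0]]}
```

View pics/top0.png

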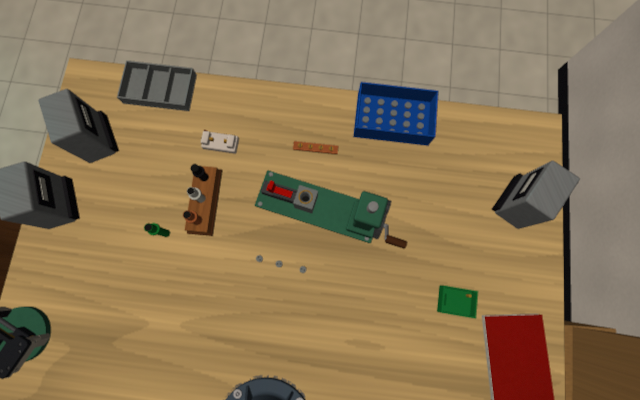

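View pics/side0.png

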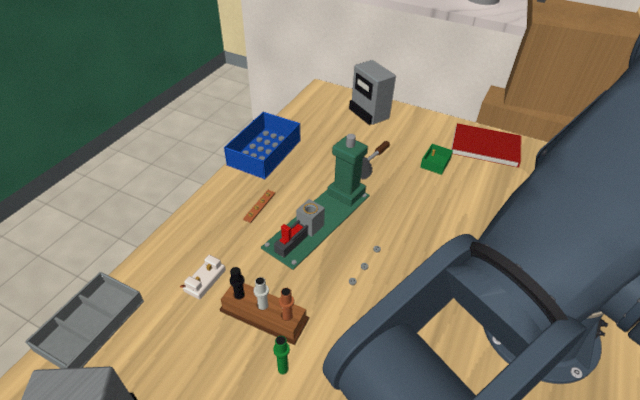

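View pics/wrist0.png

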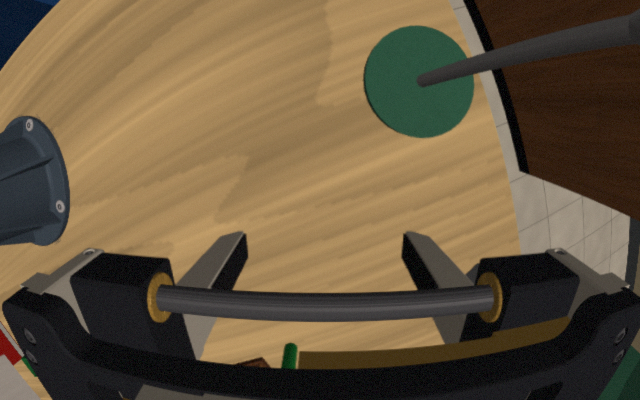

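The top view shows the rack near (203,200) with the copper tube's top near (190,215), the collet near (305,197), the lock near (278,188) and the green decoy near (157,230). I'll zoom in on both views.

Run:
```python
import cv2
a=cv2.imread("pics/top0.png")[150:250,140:400];cv2.imwrite("pics/topz.png",cv2.resize(a,None,fx=3,fy=3,interpolation=cv2.INTER_CUBIC))
a=cv2.imread("pics/side0.png")[180:350,210:380];cv2.imwrite("pics/sidez.png",cv2.resize(a,None,fx=3.5,fy=3.5,interpolation=cv2.INTER_CUBIC))
```

```text
(no output)
```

View pics/topz.png

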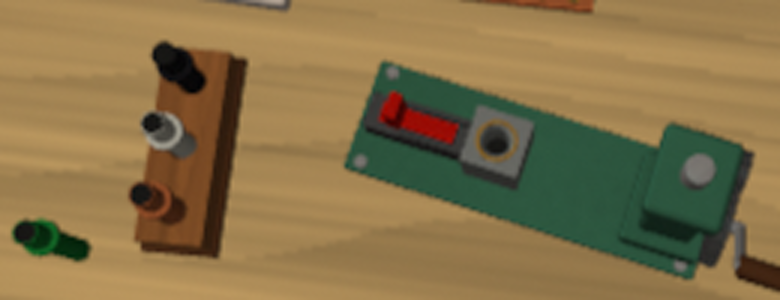

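View pics/sidez.png

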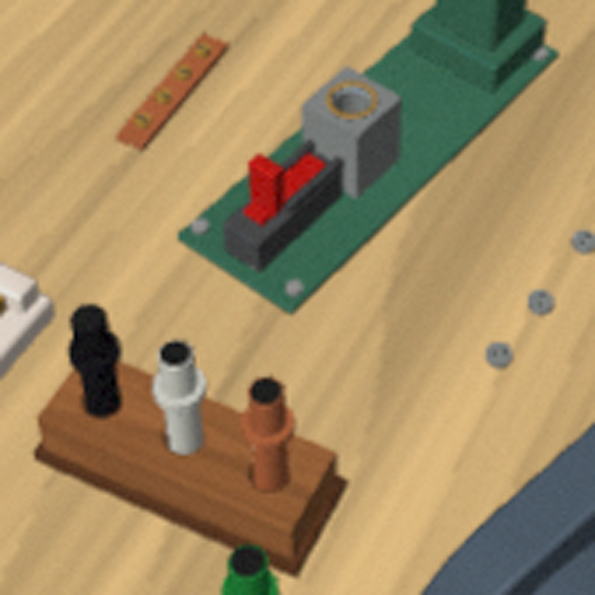

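```bash
cat > h.py <<'E'
from workcell import *
import cv2,numpy as np
from scipy.spatial.transform import Rotation as R
def ray(im,u,v,obs=None):
    if "view" in im:
        V=im["view"];d=np.array([(u-im["cx"])/im["fx"],(v-im["cy"])/im["fy"],1]);return -V[:3,:3].T@V[:3,3],V[:3,:3].T@d/np.linalg.norm(d)
    x=(u-im["cx"])/im["fx"];y=(v-im["cy"])/im["fy"];r=np.hypot(x,y)+1e-12
    d=np.array([x/r*np.sin(r),y/r*np.sin(r),np.cos(r)]);H=im["hand_eye"]
    Rt=R.from_rotvec(obs["eef_rot"]).as_matrix()
    return obs["tool_pos"]+Rt@H[:3,3],Rt@H[:3,:3]@d
def onz(c,d,z): return c+d*(z-c[2])/d[2]
def tri(r1,r2):
    A=[];b=[]
    M=np.zeros((3,3));q=np.zeros(3)
    for c,d in(r1,r2):
        P=np.eye(3)-np.outer(d,d);M+=P;q+=P@c
    p=np.linalg.solve(M,q);return p,[np.linalg.norm((np.eye(3)-np.outer(d,d))@(p-c)) for c,d in(r1,r2)]
def save(n,im,crop=None,s=1):
    a=im["pixels"][:,:,::-1]
    if crop: a=a[crop[1]:crop[3],crop[0]:crop[2]]
    cv2.imwrite("pics/"+n,cv2.resize(a,None,fx=s,fy=s,interpolation=cv2.INTER_CUBIC))
E
python3 - <<'E'
from h import *
T=get_image("top");S=get_image("side")
tz=lambda x,y:ray(T,(x+.5)/3-.5+140,(y+.5)/3-.5+150)
sz=lambda x,y:ray(S,(x+.5)/3.5-.5+210,(y+.5)/3.5-.5+180)
np.set_printoptions(precision=1,suppress=True)
for n,a,b,z in[("cop",(144,194),(265,390),130),("white",(153,124),(175,353),130),("black",(163,52),(90,317),130),("mouth",(496,140),(353,101),77),("tabtop",(394,105),(264,164),87),("scrA",(392,73),(200,227),8),("scrB",(360,161),(294,287),8),("scrC",(680,266),(541,55),8),("greentop",(24,233),(247,560),100)]:
    print(n,*tri(tz(*a),sz(*b)),onz(*tz(*a),z),onz(*sz(*b),z))
E
```

```text
cop [497.5 249.1 125.1] [np.float64(0.7990772325724226), np.float64(0.7990772325722969)] [496.1 247.1 130. ] [496.5 252.  130. ]
white [556.3 252.4 127. ] [np.float64(0.9407083253520118), np.float64(0.940708325351977)] [554.8 251.  130. ] [555.9 254.3 130. ]
black [616.5 254.8 128.1] [np.float64(0.8538543704808675), np.float64(0.8538543704808411)] [616.8 254.5 130. ] [614.6 255.8 130. ]
mouth [588.1 -29.5  72.4] [np.float64(0.7195413060383896), np.float64(0.7195413060385731)] [587.8 -29.5  77. ] [585.2 -25.4  77. ]
tabtop [607.6  62.9  82.2] [np.float64(0.9044661569985265), np.float64(0.9044661569983022)] [605.6  61.9  87. ] [606.3  66.7  87. ]
scrA [655.2  80.2   6.9] [np.float64(0.0820795645634545), np.float64(0.08207956456358824)] [654.8  80.    8. ] [654.7  81.    8. ]
scrB [567.2  97.    8.1] [np.float64(0.0026402135596826953), np.float64(0.0026402135599529913)] [567.2  97.1   8. ] [567.2  97.    8. ]
scrC [ 506.9 -208.1    5.6] [np.float64(0.004084716299120427), np.float64(0.004084716299175)] [ 506.6 -207.9    8. ] [ 506.1 -205.7    8. ]
greentop [454.4 342.9 118.2] [np.float64(0.8680366021872066), np.float64(0.8680366021873247)] [455.  350.9 100. ] [461.  334.8 100. ]
```

Run:
```python
from h import *
np.set_printoptions(precision=3,suppress=True)
o=get_obs();M=R.from_rotvec(o["eef_rot"]).as_matrix();print(o["t"],M,o["tool_pos"])
# jaw axis angle
print("jaw deg",np.degrees(np.arctan2(M[1,1],M[0,1])), "x deg",np.degrees(np.arctan2(M[1,0],M[0,0])))
print(M.T@(np.array([497,200,250])-o["tool_pos"]))
```

```text
0.25 [[-0.921  0.39  -0.   ]
 [ 0.39   0.921 -0.   ]
 [ 0.    -0.    -1.   ]] [214.502 506.274 190.709]
jaw deg 67.03345720493768 x deg 157.03345562931256
[-379.608 -171.797  -59.227]
```

Call:
jog_arm(
  deltas="0 0 -0.112 0 0 -0.3 0.6;0 0 -0.112 0 0 -0.3 0.6;0 0 -0.112 0 0 -0.3 0.6;0 0 -0.112 0 0 -0.3 0.6;0 0 0 -2.46 -2.44 0 0.6;0 0 0 -2.46 -2.44 0 0.6;0 0 0 -2.46 -2.44 0 0.6;0 0 0 -2.46 -2.44 0 0.6;0 0 0 -2.46 -2.44 0 0.6;0 0 0 -2.46 -2.44 0 0.6;0 0 0 -2.46 -2.44 0 0.6;0 0 0 -2.46 -2.44 0 0.6",
)

```text
t: 1.25
tool_pos: [421.3, 319.4, 203.0]
eef_rot: [-0.074, 3.141, 0.0]
ft_force: [0.1, 0.5, -1.0]
finger_gap: 56.1
```

Call:
jog_arm(
  deltas="0 0 0 -2.46 -2.44 0 0.6;0 0 0 -2.46 -2.44 0 0.6;0 0 0 -2.46 -2.44 0 0.6;0 0 0 0 0 0 0.6;0 0 0 0 0 0 0.6;0 0 0 0 0 0 0.6",
)

```text
t: 1.75
tool_pos: [497.0, 251.3, 202.7]
eef_rot: [0.074, -3.14, -0.0]
ft_force: [0.2, -0.0, -0.8]
finger_gap: 56.0
```

Run:
```python
from h import *
np.set_printoptions(precision=3,suppress=True)
o=get_obs();im=get_image("wrist");M=R.from_rotvec(o["eef_rot"]).as_matrix()
print(o["t"],o["tool_pos"],np.degrees(np.arctan2(M[1,1],M[0,1])),M[:,2],o["qvel"],o["finger_gap"],o["ft_force"])
save("w1.png",im)
```

```text
1.75 [497.043 251.289 202.727] 92.68820966503905 [-0.001  0.    -1.   ] [ 0.022 -0.008  0.004 -0.002  0.    -0.   ] 55.98631530852545 [ 0.191 -0.014 -0.782]
```

View pics/w1.png

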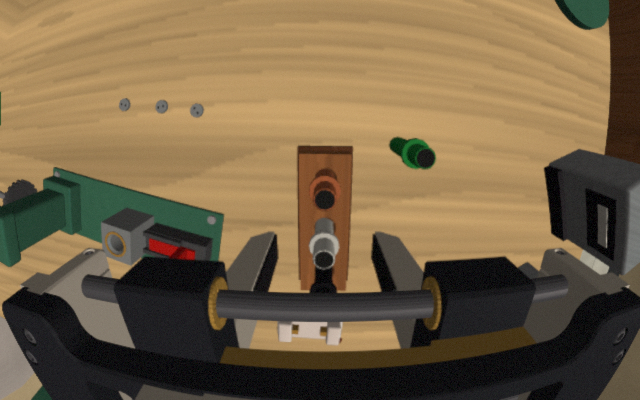

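Run:
```python
from h import *
np.set_printoptions(precision=1,suppress=True)
o=get_obs();im=get_image("wrist")
save("w1z.png",im,(270,140,380,280),4)
for u,v,z in[(325,199,130),(323,259,130),(116,243,77),(301,148,45),(351,148,45),(211,220,8)]: print(u,v,onz(*ray(im,u,v,o),z))
```

```text
325 199 [497.5 251.6 130. ]
323 259 [557.5 252.6 130. ]
116 243 [588. -26.  77.]
301 148 [462.6 222.6  45. ]
351 148 [459.8 279.6  45. ]
211 220 [570.5  95.8   8. ]
```

View pics/w1z.png

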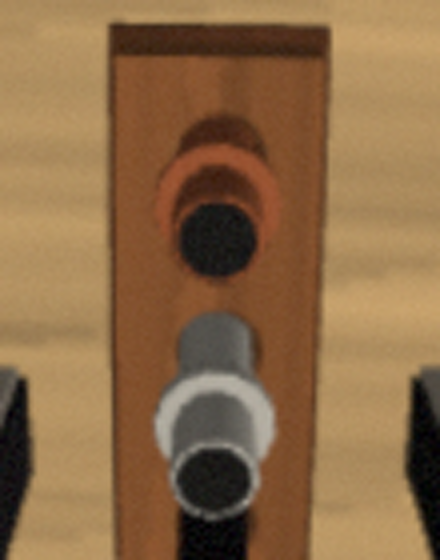

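Call:
jog_arm(
  deltas="0 0 0 -0.05 0 2 0.6;0 0 0 0 0 2 0.6;0 0 0 0 0 2 0.6;0 0 0 0 0 2 0.6;0 0 0 0 0 1.5 0.6;0 0 0 0 0 0.4 0.6;0 0 0 0 0 0 0.6;0 0 0 0 0 0 0.1;0 0 0 0 0 0 0.1;0 0 0 0 0 0 0.1;0 0 0 0 0 0 0.1;0 0 0 0 0 0 0.1",
  grip_force=40,
)

```text
t: 2.85
tool_pos: [498.2, 251.2, 104.4]
eef_rot: [-0.074, 3.14, 0.0]
ft_force: [0.6, 0.2, 0.4]
finger_gap: 27.2
```

Call:
jog_arm(
  deltas="0 0 0 0 0 0 0;0 0 0 0 0 0 0;0 0 0 0 0 0 0",
)

```text
t: 3.1
tool_pos: [498.0, 251.1, 104.0]
eef_rot: [-0.074, 3.141, 0.0]
ft_force: [-0.1, 0.6, -0.5]
finger_gap: 7.1
```

Run:
```python
from h import *
np.set_printoptions(precision=2,suppress=True)
o=get_obs();im=get_image("wrist");print(o["t"],o["tool_pos"],o["finger_gap"],o["ft_force"])
save("w2.png",im,(200,130,450,300),3)
```

```text
3.1 [498.02 251.07 103.98] 7.135619895042112 [-0.11  0.57 -0.5 ]
```

View pics/w2.png

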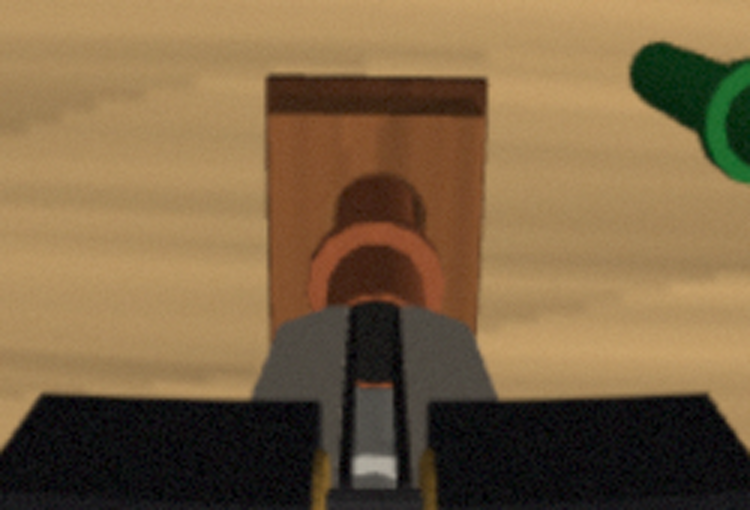

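Run:
```python
from h import *
np.set_printoptions(precision=2,suppress=True)
im=get_image("side");o=get_obs();print(o["t"],o["tool_pos"],o["finger_gap"],o["ft_force"])
save("s2.png",im,(200,180,380,350),4)
```

```text
3.2 [498.   251.08 103.91] 1.176728773882016 [-0.18  0.4   0.17]
```

View pics/s2.png

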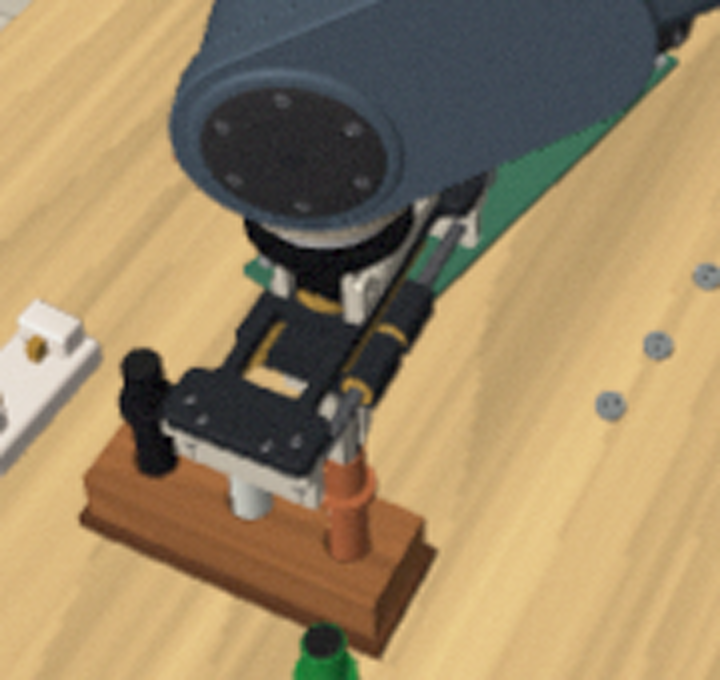

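Run:
```python
from h import *
np.set_printoptions(precision=2,suppress=True)
o=get_obs();im=get_image("wrist");print(o["t"],o["tool_pos"],o["finger_gap"],o["ft_force"])
save("w3.png",im,(250,160,400,290),5)
```

```text
3.2 [498.   251.08 103.91] 1.176728773882016 [-0.18  0.4   0.17]
```

View pics/w3.png

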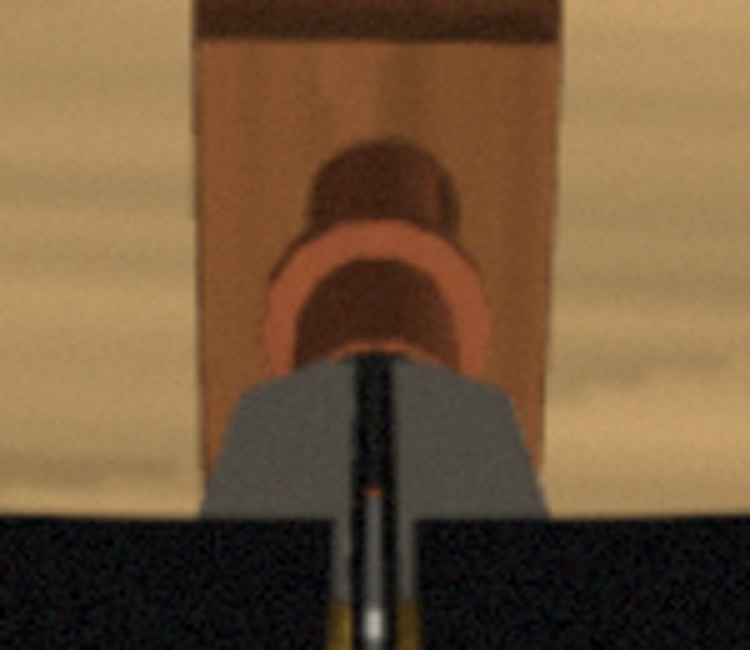

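Run:
```python
from h import *
np.set_printoptions(precision=1,suppress=True)
S=get_image("side");o=get_obs();W=get_image("wrist")
def ps(p):
    V=S["view"];c=V[:3,:3]@p+V[:3,3];return np.array([S["fx"]*c[0]/c[2]+S["cx"],S["fy"]*c[1]/c[2]+S["cy"]])
def pw(p):
    Rt=R.from_rotvec(o["eef_rot"]).as_matrix();H=W["hand_eye"];c=H[:3,:3].T@(Rt.T@(p-o["tool_pos"])-H[:3,3]);t=np.arccos(c[2]/np.linalg.norm(c));h=np.hypot(c[0],c[1]);return W["fx"]*t*c[:2]/h+[W["cx"],W["cy"]]
for z in(92,100,104,110,120,130,140):
    for dy in(0,17): print(z,dy,(ps(np.array([498,251+dy,z]))-[260,210]).__mul__(6), end=" ")
    print((pw(np.array([491,251,z]))-[250,160])*5)
save("s3.png",S,(260,210,320,310),6)
```

```text
92 0 [153.4 546.1] 92 17 [128.4 583.9] [378.2 261. ]
100 0 [152.7 533. ] 100 17 [127.5 570.9] [378.4 279.7]
104 0 [152.3 526.4] 104 17 [127.  564.3] [378.5 289.5]
110 0 [151.7 516.5] 110 17 [126.3 554.4] [378.6 304.9]
120 0 [150.8 499.6] 120 17 [125.2 537.6] [378.9 332.6]
130 0 [149.8 482.5] 130 17 [124.  520.6] [379.2 363.2]
140 0 [148.8 465.1] 140 17 [122.8 503.3] [379.5 397.1]
```

View pics/s3.png

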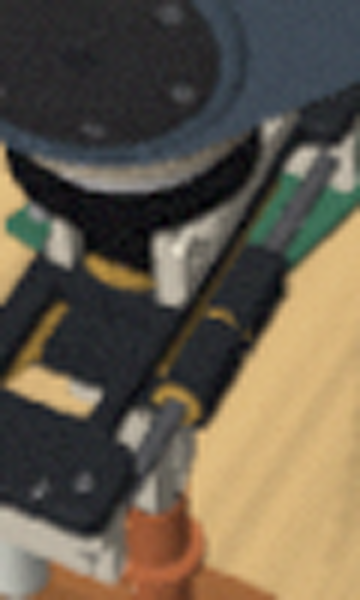

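Call:
jog_arm(
  deltas="0 0 0 0 0 -0.4 0.6;0 0 0 0 0 0 0.6;0 0 0 0 0 0 0.6;0 0 0 0 0 0 0.6;0 0 0 0 0 0 0.6;0 0 0 0 0 0 0.6;0 0 0 0 0 0 0.6;0 0 0 0 0 0 0.6;0 0 0 0 0 0 0.6",
)

```text
t: 4.1
tool_pos: [498.0, 251.1, 107.9]
eef_rot: [0.074, -3.141, 0.0]
ft_force: [0.6, -1.0, 0.4]
finger_gap: 54.0
```

Run:
```python
from h import *
np.set_printoptions(precision=2,suppress=True)
o=get_obs();im=get_image("wrist");print(o["t"],o["tool_pos"],o["finger_gap"],o["ft_force"])
save("w4.png",im,(225,160,425,290),4)
```

```text
4.1 [498.01 251.08 107.9 ] 54.0296700523833 [ 0.56 -0.97  0.36]
```

View pics/w4.png

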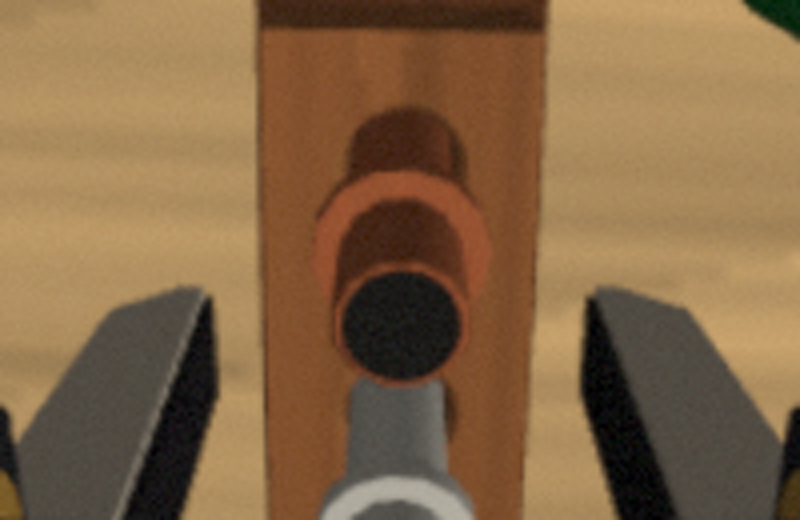

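Call:
jog_arm(
  deltas="0 0 0 0 0 1 0.6;0 0 0 0 0 1 0.6;0 0 0 0 0 0.7 0.6;0 0 0 0 0 0.4 0.6;0 0 0 0 0 0 0.6",
)

```text
t: 4.57
tool_pos: [497.3, 250.8, 75.5]
eef_rot: [0.074, -3.139, 0.001]
ft_force: [-0.1, -0.3, 0.5]
finger_gap: 55.9
```

Call:
jog_arm(
  deltas="0 0 0 0 0 0 0.1;0 0 0 0 0 0 0.1;0 0 0 0 0 0 0.1;0 0 0 0 0 0 0.1;0 0 0 0 0 0 0.1;0 0 0 0 0 0 0.1;0 0 0 0 0 0 0.1",
  grip_force=40,
)

```text
t: 5.15
tool_pos: [498.1, 251.2, 77.1]
eef_rot: [-0.074, 3.14, 0.0]
ft_force: [-0.3, 1.2, 0.8]
finger_gap: 21.1
```

Run:
```python
from h import *
np.set_printoptions(precision=2,suppress=True)
o=get_obs();im=get_image("wrist");print(o["t"],o["tool_pos"],o["finger_gap"],o["ft_force"])
save("w5.png",im,(225,160,425,290),4)
```

```text
5.15 [498.12 251.21  77.12] 21.14828502987249 [-0.35  1.18  0.81]
```

View pics/w5.png

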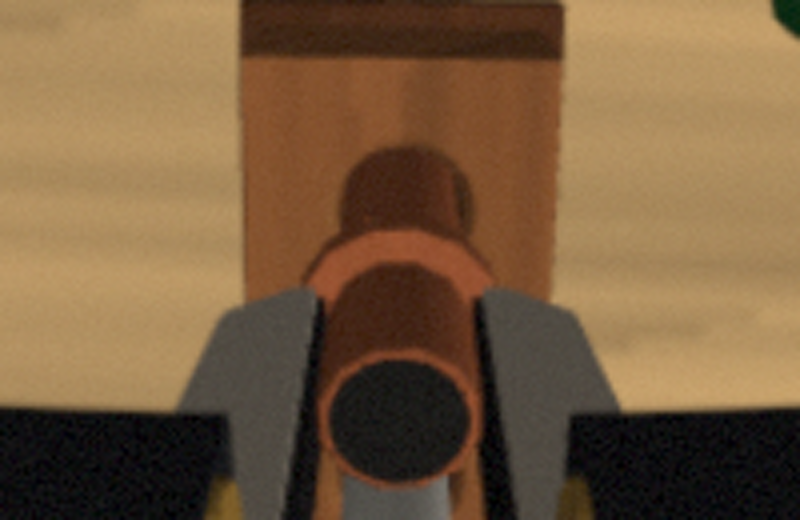

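Call:
jog_arm(
  deltas="0 0 0 0 0 0 0;0 0 0 0 0 0 0;0 0 0 0 0 -1 0;0 0 0 0 0 -2 0;0 0 0 0 0 -2 0;0 0 0 0 0 -2 0;0 0 0 0 0 -2 0;0 0 0 0 0 -1.5 0;0 0 0 0 0 0 0",
  grip_force=45,
)

```text
t: 5.95
tool_pos: [499.2, 251.6, 185.4]
eef_rot: [-0.074, 3.136, 0.003]
ft_force: [0.8, 0.3, -1.1]
finger_gap: 21.2
```

Run:
```python
from h import *
np.set_printoptions(precision=2,suppress=True)
o=get_obs();im=get_image("wrist");print(o["t"],o["tool_pos"],o["finger_gap"],o["ft_force"],o["eef_rot"])
save("w6.png",im,(0,100,500,300),1.6)
for u,v in[(0,0)]:pass
```

```text
5.95 [499.23 251.59 185.39] 21.22004133396381 [ 0.77  0.34 -1.13] [-0.07  3.14  0.  ]
```

View pics/w6.png

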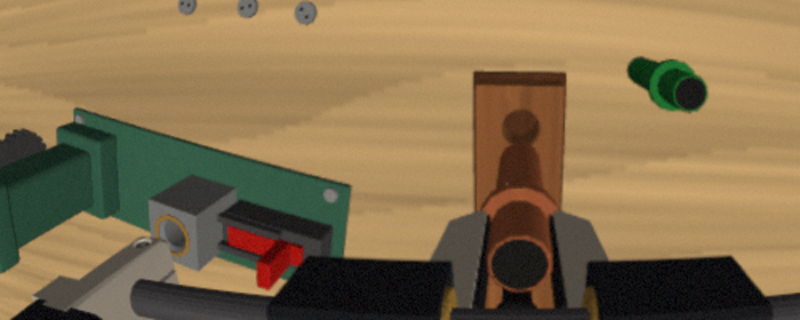

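Call:
jog_arm(
  deltas="0 0 0.121 0 0 0 0;0 0 0.121 0 0 0 0;0 0 0.121 0 0 0 0;0 0 0.121 0 0 0 0;0 0 0.121 0 0 0 0;0 0 0.121 0 0 0 0;0 0 0.121 0 0 0 0;0 0 0.121 0 0 0 0;0 0 0.121 0 0 0 0;0 0 0.121 0 0 0 0;0 0 0.121 0 0 0 0;0 0 0.121 0 0 0 0",
)

```text
t: 7.0
tool_pos: [497.3, 250.8, 180.5]
eef_rot: [-2.036, -2.391, 0.003]
ft_force: [-0.5, 0.3, -0.7]
finger_gap: 20.8
```

Call:
jog_arm(
  deltas="0 0 0.121 0 0 0 0;0 0 0.121 0 0 0 0;0 0 0.121 0 0 0 0;0 0 0 -3.19 1 0 0;0 0 0 -3.19 1 0 0;0 0 0 -3.19 1 0 0;0 0 0 -3.19 1 0 0;0 0 0 -3.19 1 0 0;0 0 0 -3.19 1 0 0;0 0 0 -3.19 1 0 0;0 0 0 -3.19 1 0 0;0 0 0 0 0 0 0",
)

```text
t: 8.0
tool_pos: [526.2, -19.3, 180.7]
eef_rot: [-2.432, -1.988, 0.003]
ft_force: [0.9, 0.2, -1.6]
finger_gap: 20.9
```

Call:
jog_arm(
  deltas="0 0 0 0 0 0 0;0 0 0 0 0 0 0;0 0 0 0 0 0 0",
)

```text
t: 8.25
tool_pos: [526.1, -13.8, 181.4]
eef_rot: [-2.428, -1.993, 0.001]
ft_force: [-0.3, 0.3, -1.3]
finger_gap: 20.8
```

Run:
```python
from h import *
np.set_printoptions(precision=3,suppress=True)
o=get_obs();im=get_image("wrist");M=R.from_rotvec(o["eef_rot"]).as_matrix();print(o["t"],o["tool_pos"],np.degrees(np.arctan2(M[1,1],M[0,1])),M[:,2],o["joint_pos"],o["finger_gap"],o["ft_force"])
save("w7.png",im)
T=get_image("top");save("t7.png",T,(140,120,420,270),2.8)
```

```text
8.25 [526.134 -13.827 181.416] -11.234663514750682 [-0.001  0.    -1.   ] [-0.115  0.319  1.722  0.     1.101  0.081] 20.77456791675744 [-0.283  0.32  -1.311]
```

View pics/w7.png

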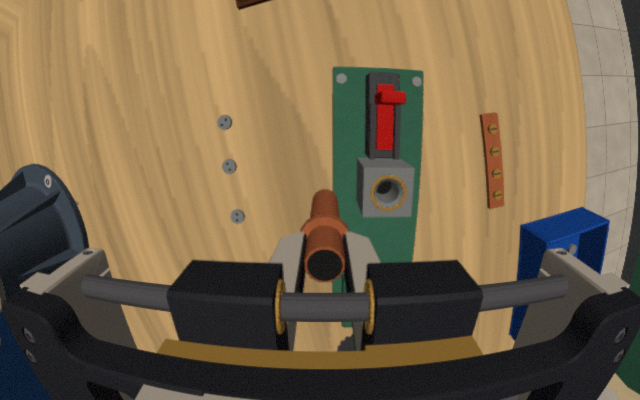

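Run:
```python
from h import *
np.set_printoptions(precision=1,suppress=True)
o=get_obs();im=get_image("wrist")
p=im["pixels"];hsv=cv2.cvtColor(p,cv2.COLOR_RGB2HSV)
sub=hsv[160:220,355:420];m=((sub[...,0]>12)&(sub[...,0]<30)&(sub[...,1]>90)).astype(np.uint8)
ys,xs=np.nonzero(m);print(len(xs))
pts=np.array([onz(*ray(im,x+355,y+160,o),77)[:2] for x,y in zip(xs,ys)])
# circle fit
A=np.c_[2*pts,np.ones(len(pts))];s=np.linalg.lstsq(A,(pts**2).sum(1),rcond=None)[0];c=s[:2];r=np.sqrt(s[2]+c@c);print("mouth",c,"r",r)
for n,u,v,z in[("scrA",416,81,8),("scrB",341,78,8),("tubetop",324,263.5,o["tool_pos"][2]-67+120)]: print(n,onz(*ray(im,u,v,o),z))
red=((hsv[...,0]<8)&(hsv[...,1]>180)&(p[...,0]>150)).astype(np.uint8);red[:, :360]=0;red[170:]=0;red[:,420:]=0
ys,xs=np.nonzero(red);print("red",xs.min(),xs.max(),ys.min(),ys.max())
save("w7a.png",im,(325,60,435,225),5) if 0 else save("w7a.png",im,(330,60,430,225),3.6)
save("w7b.png",im,(270,170,380,300),4.5)
```

```text
438
mouth [597.2 -35.5] r 21.701137093493312
scrA [657.8  80.3   8. ]
scrB [568.9  97.4   8. ]
tubetop [527.4 -12.8 234.7]
red 377 404 85 149
```

View pics/w7a.png

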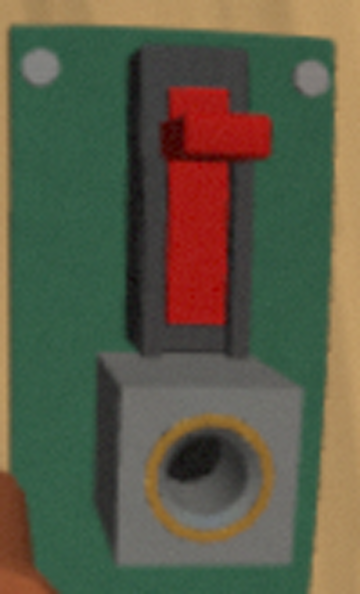

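View pics/w7b.png

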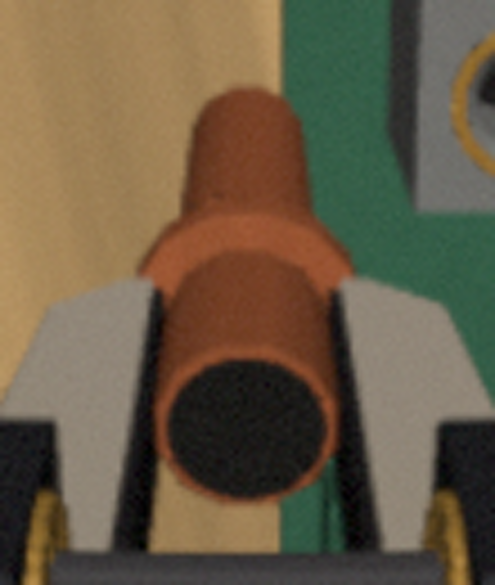

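Run:
```python
from h import *
np.set_printoptions(precision=1,suppress=True)
o=get_obs();im=get_image("wrist")
p=im["pixels"];hsv=cv2.cvtColor(p,cv2.COLOR_RGB2HSV)
yy,xx=np.mgrid[:400,:640];d=np.hypot(xx-388.3,yy-192.7)
m=(hsv[...,0]>10)&(hsv[...,0]<30)&(hsv[...,1]>80)&(d<21)
ys,xs=np.nonzero(m);print(len(xs))
pts=np.array([onz(*ray(im,x,y,o),77)[:2] for x,y in zip(xs,ys)])
A=np.c_[2*pts,np.ones(len(pts))];s=np.linalg.lstsq(A,(pts**2).sum(1),rcond=None)[0];c=s[:2];print("mouth",c,"r",np.sqrt(s[2]+c@c))
print(onz(*ray(im,388.3-.4,192.7-.4,o),77))
M=R.from_rotvec(o["eef_rot"]).as_matrix();H=im["hand_eye"]
def pw(p):
    c=H[:3,:3].T@(M.T@(p-o["tool_pos"])-H[:3,3]);t=np.arccos(c[2]/np.linalg.norm(c));h=np.hypot(c[0],c[1]);return W(t,c,h)
def W(t,c,h): return im["fx"]*t*c[:2]/h+[im["cx"],im["cy"]]
b=o["tool_pos"]
for dz in(53,-67):
  for dx in(-11,0,11): print(dz,dx,(pw(b+M@np.array([dx,0,-dz]))-[270,170])*4.5)
z=lambda x,y:ray(im,(x+.5)/3.6-.5+330,(y+.5)/3.6-.5+60,o)
print("tabtop",onz(*z(187,118),87),onz(*z(271,120),87),onz(*z(270,140),87),onz(*z(185,137),87))
print("block",[onz(*z(*q),75)[:2] for q in[(120,388),(303,387),(291,563),(116,566)]])
```

```text
387
mouth [589.8 -29.4] r 16.948218360815854
[589.9 -29.1  77. ]
53 -11 [235.8 510.9]
53 0 [235.7 429.4]
53 11 [235.5 342.4]
-67 -11 [239.4 189.5]
-67 0 [239.4 135.9]
-67 11 [239.4  81.2]
tabtop [597.9  69.8  87. ] [620.1  66.   87. ] [618.9  60.8  87. ] [596.5  64.9  87. ]
block [array([569.2,   0.4]), array([620.7,  -8.7]), array([610.9, -60.1]), array([559.7, -50.5])]
```

Call:
jog_arm(
  deltas="0 0 0 -0.07 1.6 0 0;0 0 0 -0.07 1.6 0 0;0 0 0 -0.07 1.6 0 0;0 0 0 -0.08 1.6 0 0;0 0 0 0 0 1 0;0 0 0 0 0 1 0;0 0 0 0 0 0 0;0 0 0 0 0 0 0;0 0 0 0 0 0 0",
)

```text
t: 9.2
tool_pos: [588.2, -29.9, 162.0]
eef_rot: [-2.429, -1.992, 0.0]
ft_force: [0.3, 0.6, -1.7]
finger_gap: 21.0
```

Run:
```python
from h import *
np.set_printoptions(precision=2,suppress=True)
o=get_obs();im=get_image("wrist");print(o["t"],o["tool_pos"],o["finger_gap"],o["ft_force"],o["eef_rot"])
save("w8.png",im,(250,90,400,290),3)
S=get_image("side");save("s8.png",S,(250,130,370,260),4.6)
```

```text
9.2 [588.17 -29.93 162.01] 21.011872087744806 [ 0.26  0.61 -1.71] [-2.43 -1.99  0.  ]
```

View pics/w8.png

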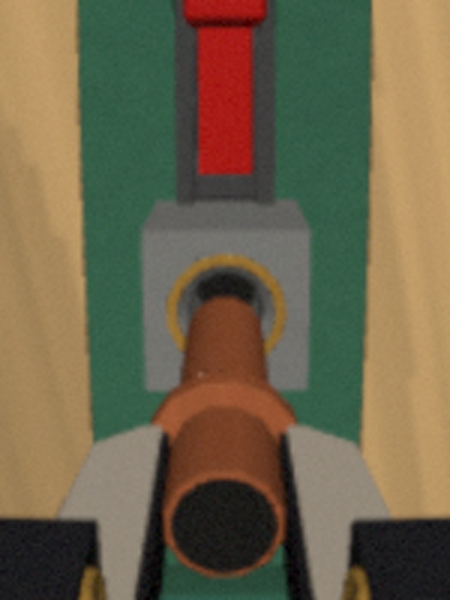

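View pics/s8.png

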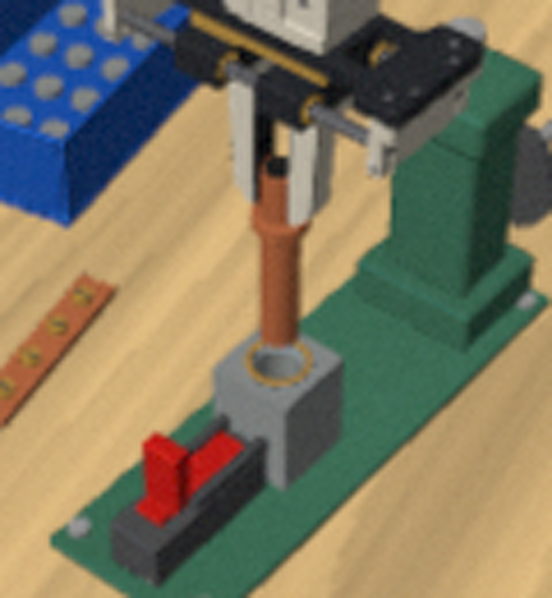

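Run:
```python
from h import *
np.set_printoptions(precision=1,suppress=True)
o=get_obs();im=get_image("wrist");S=get_image("side")
M=R.from_rotvec(o["eef_rot"]).as_matrix();H=im["hand_eye"]
z=lambda x,y:ray(im,(x+.5)/3-.5+250,(y+.5)/3-.5+90,o)
L=lambda p:M.T@(p-o["tool_pos"])
print("foot near bottom edge",L(onz(*z(227,297),95)))
print("ring near/left/right",L(onz(*z(226,255),77)),L(onz(*z(168,308),77)),L(onz(*z(285,308),77)))
print("top rim",L(onz(*z(223,480),215)),L(onz(*z(223,577),215)))
s=lambda x,y:ray(S,(x+.5)/4.6-.5+250,(y+.5)/4.6-.5+130)
print("side ring",L(onz(*s(280,364),77)),"foot left/right edge",L(onz(*s(262,338),95)),L(onz(*s(299,338),95)), "bottom", L(onz(*s(280,350),95)))
```

```text
foot near bottom edge [10.3  1.9 67.4]
ring near/left/right [19.1  1.6 85.4] [  2.3 -16.4  85.4] [ 2.3 20.  85.4]
top rim [  8.8   0.8 -52.6] [-10.3   0.8 -52.6]
side ring [ 4.6 -4.8 85.4] foot left/right edge [ 9.2  4.4 67.4] [ -3.7 -11.3  67.4] bottom [10.2 -9.1 67.4]
```

Call:
jog_arm(
  deltas="0 0 0 0 0 1 0;0 0 0 0 0 0.6 0;0 0 0 0 0 0.4 0;0 0 0 0 0 0.3 0;0 0 0 0 0 0.3 0;0 0 0 0 0 0.2 0;0 0 0 0 0 0.2 0;0 0 0 0 0 0 0;0 0 0 0 0 0 0",
)

```text
t: 10.15
tool_pos: [588.8, -30.2, 132.0]
eef_rot: [2.429, 1.992, 0.0]
ft_force: [0.1, -0.4, -1.1]
finger_gap: 21.1
```

Call:
jog_arm(
  deltas="0 0 0 0 0 0.1 0;0 0 0 0 0 0.1 0;0 0 0 0 0 0.1 0;0 0 0 0 0 0.1 0;0 0 0 0 0 0.1 0",
)

```text
t: 10.57
tool_pos: [588.7, -30.2, 126.8]
eef_rot: [2.429, 1.992, -0.0]
ft_force: [0.1, -0.2, -0.7]
finger_gap: 20.9
```

Run:
```python
from h import *
S=get_image("side");save("s9.png",S,(270,170,340,240),6)
im=get_image("wrist");save("w9.png",im,(250,90,400,290),3)
```

```text
(no output)
```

View pics/s9.png

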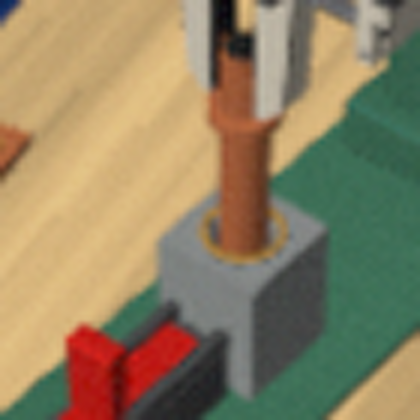

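View pics/w9.png

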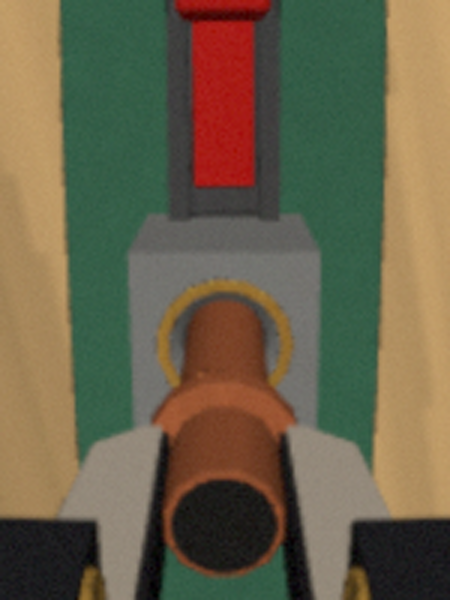

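The tube is in the bore with no side force. I'll press on in short steps.

Call:
jog_arm(
  deltas="0 0 0 0 0 0.1 0;0 0 0 0 0 0.1 0;0 0 0 0 0 0.1 0;0 0 0 0 0 0.1 0;0 0 0 0 0 0 0",
)

```text
t: 11.08
tool_pos: [588.6, -30.2, 122.7]
eef_rot: [-2.429, -1.992, 0.0]
ft_force: [0.1, -0.9, -1.4]
finger_gap: 21.6
```

Call:
jog_arm(
  deltas="0 0 0 0 0 0.1 0;0 0 0 0 0 0.1 0;0 0 0 0 0 0.1 0;0 0 0 0 0 0.1 0;0 0 0 0 0 0 0",
)

```text
t: 11.5
tool_pos: [588.6, -30.2, 118.7]
eef_rot: [-2.429, -1.992, 0.0]
ft_force: [0.4, -0.7, -1.5]
finger_gap: 21.1
```

Call:
jog_arm(
  deltas="0 0 0 0 0 0.1 0;0 0 0 0 0 0.1 0;0 0 0 0 0 0.1 0;0 0 0 0 0 0.1 0;0 0 0 0 0 0 0",
)

```text
t: 11.92
tool_pos: [588.6, -30.2, 114.7]
eef_rot: [-2.429, -1.992, 0.0]
ft_force: [0.2, -0.4, -1.3]
finger_gap: 21.0
```

Call:
jog_arm(
  deltas="0 0 0 0 0 0.1 0;0 0 0 0 0 0.1 0;0 0 0 0 0 0.1 0;0 0 0 0 0 0 0",
)

```text
t: 12.25
tool_pos: [588.6, -30.2, 111.7]
eef_rot: [-2.429, -1.992, 0.0]
ft_force: [-0.7, -0.2, -1.8]
finger_gap: 20.9
```

Call:
jog_arm(
  deltas="0 0 0 0 0 0.1 0;0 0 0 0 0 0.1 0;0 0 0 0 0 0.1 0;0 0 0 0 0 0.1 0;0 0 0 0 0 0 0",
)

```text
t: 12.67
tool_pos: [588.8, -30.2, 108.0]
eef_rot: [2.429, 1.992, 0.0]
ft_force: [0.1, -0.9, 0.3]
finger_gap: 21.0
```

Call:
jog_arm(
  deltas="0 0 0 0 0 0.1 0;0 0 0 0 0 0.1 0;0 0 0 0 0 0.1 0;0 0 0 0 0 0 0",
)

```text
t: 13.0
tool_pos: [589.0, -30.2, 105.5]
eef_rot: [2.429, 1.992, 0.001]
ft_force: [-0.9, -0.2, 4.5]
finger_gap: 21.1
```

Call:
jog_arm(
  deltas="0 0 0 0 0 0.1 0;0 0 0 0 0 0.1 0;0 0 0 0 0 0 0",
)

```text
t: 13.25
tool_pos: [589.0, -30.2, 103.6]
eef_rot: [2.429, 1.992, 0.001]
ft_force: [-1.7, 0.0, 5.5]
finger_gap: 21.1
```

Call:
jog_arm(
  deltas="0 0 0 0 0 0.1 0;0 0 0 0 0 0 0;0 0 0 0 0 0 0",
)

```text
t: 13.5
tool_pos: [589.1, -30.2, 102.6]
eef_rot: [2.429, 1.992, 0.001]
ft_force: [-1.4, 0.9, 4.8]
finger_gap: 21.3
```

Call:
jog_arm(
  deltas="0 0 0 0 0 0.1 0;0 0 0 0 0 0.1 0;0 0 0 0 0 0 0",
)

```text
t: 13.75
tool_pos: [589.0, -30.2, 100.6]
eef_rot: [2.429, 1.992, 0.001]
ft_force: [-1.3, -0.3, 5.6]
finger_gap: 20.6
```

Call:
jog_arm(
  deltas="0 0 0 0 0 0.05 0;0 0 0 0 0 0.05 0;0 0 0 0 0 0 0",
)

```text
t: 14.0
tool_pos: [589.2, -30.2, 100.0]
eef_rot: [2.428, 1.992, 0.001]
ft_force: [-1.8, 0.3, 9.1]
finger_gap: 21.1
```

Call:
jog_arm(
  deltas="0 0 0 0 0 0.04 0;0 0 0 0 0 0 0",
)

```text
t: 14.17
tool_pos: [589.3, -30.3, 99.9]
eef_rot: [2.428, 1.991, 0.002]
ft_force: [-2.3, 0.6, 13.1]
finger_gap: 20.9
```

Force is about 14.4 N net with the height stalled after 8 mm of drag, so the tube is home. Next I'll relax the push, release and lift clear.

Call:
jog_arm(
  deltas="0 0 0 0 0 -0.1 0;0 0 0 0 0 0 0;0 0 0 0 0 0 0.5;0 0 0 0 0 0 0.5;0 0 0 0 0 0 0.5;0 0 0 0 0 0 0.5;0 0 0 0 0 0 0.5",
)

```text
t: 14.75
tool_pos: [588.6, -30.2, 99.3]
eef_rot: [-2.429, -1.992, 0.0]
ft_force: [0.1, 0.7, -0.1]
finger_gap: 45.6
```

Run:
```python
from h import *
np.set_printoptions(precision=2,suppress=True)
o=get_obs();im=get_image("wrist");print(o["t"],o["tool_pos"],o["finger_gap"],o["ft_force"],o["eef_rot"])
save("w10.png",im,(200,60,450,290),3)
```

```text
14.75 [588.62 -30.18  99.32] 45.64705279121616 [ 0.1   0.72 -0.11] [-2.43 -1.99  0.  ]
```

View pics/w10.png

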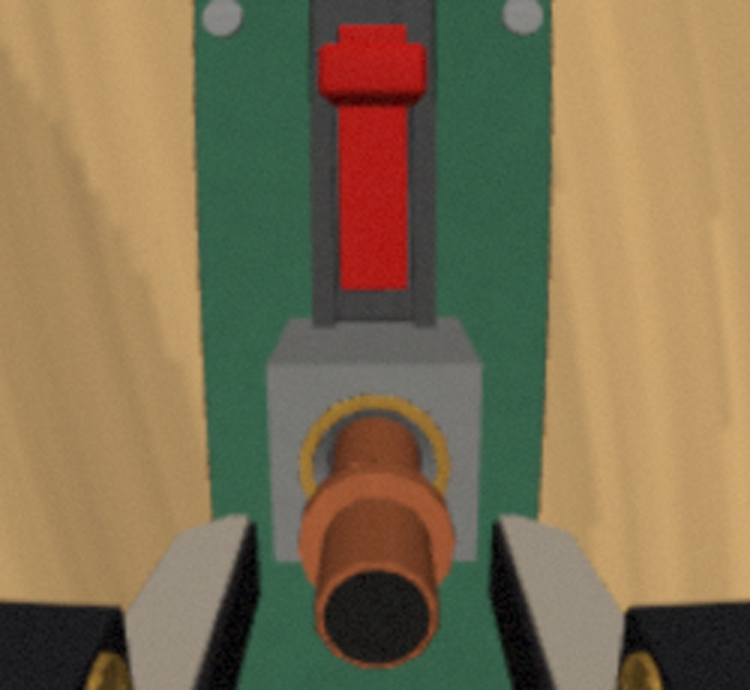

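Call:
jog_arm(
  deltas="0 0 0 0 0 -1 0.5;0 0 0 0 0 -2 0.5;0 0 0 0 0 -2 0.5;0 0 0 0 0 -2 0.5;0 0 0 2.5 0 0 0.5;0 0 0 2.5 0 0 0.5;0 0 0 2.5 0 0 0;0 0 0 2.5 0 0 0;0 0 0 2.5 0 0 0;0 0 0 0 0 0 0;0 0 0 0 0 0 0;0 0 0 0 0 0 0",
)

```text
t: 15.8
tool_pos: [613.1, 91.9, 169.9]
eef_rot: [2.429, 1.992, 0.0]
ft_force: [-0.2, -0.3, -0.4]
finger_gap: 11.0
```

Call:
jog_arm(
  deltas="0 0 0 0 0 1.5 0;0 0 0 0 0 1.5 0;0 0 0 0 0 1.5 0;0 0 0 0 0 1.5 0;0 0 0 0 0 0 0;0 0 0 0 0 0 0",
)

```text
t: 16.3
tool_pos: [612.9, 91.4, 109.6]
eef_rot: [-2.43, -1.991, 0.001]
ft_force: [-1.0, 0.4, 0.4]
finger_gap: 0.6
```

Run:
```python
from h import *
np.set_printoptions(precision=2,suppress=True)
o=get_obs();im=get_image("wrist");print(o["t"],o["tool_pos"],o["finger_gap"],o["ft_force"],o["eef_rot"])
save("w11.png",im,(200,100,450,330),3)
S=get_image("side");save("s11.png",S,(250,130,370,260),4.6)
```

```text
16.3 [612.93  91.43 109.56] 0.6385936763854069 [-0.98  0.41  0.38] [-2.43 -1.99  0.  ]
```

View pics/w11.png

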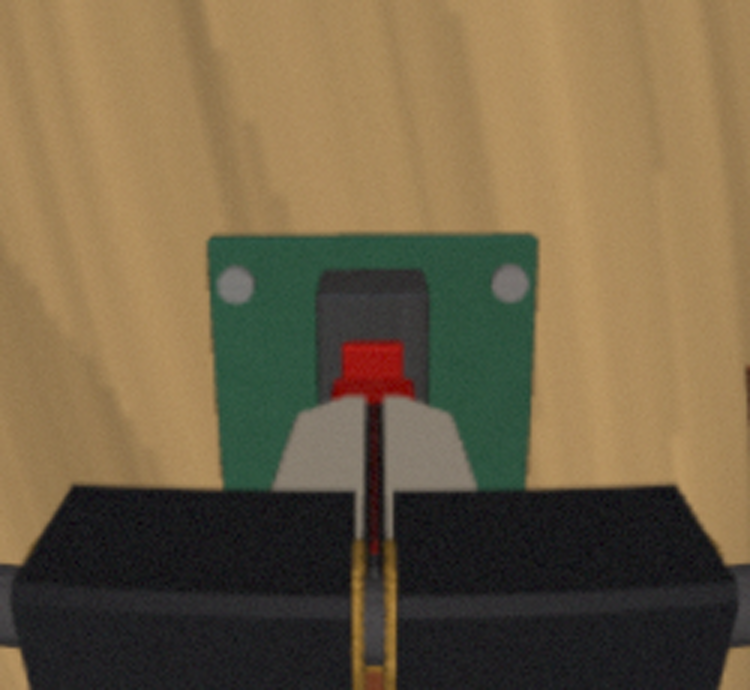

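View pics/s11.png

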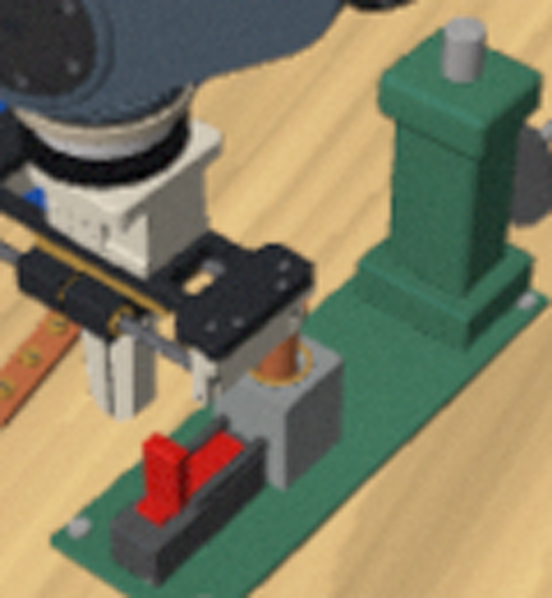

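Call:
jog_arm(
  deltas="0 0 0 0 0 1.5 0;0 0 0 0 0 1.5 0;0 0 0 0 0 1.5 0;0 0 0 0 0 1.5 0;0 0 0 0 0 0.8 0;0 0 0 0 0 0 0;0 0 0 0 0 0 0",
)

```text
t: 16.98
tool_pos: [613.6, 92.3, 42.3]
eef_rot: [2.429, 1.992, 0.001]
ft_force: [0.0, -0.1, -0.0]
finger_gap: 0.6
```

Run:
```python
from h import *
np.set_printoptions(precision=2,suppress=True)
o=get_obs();im=get_image("wrist");print(o["t"],o["tool_pos"],o["finger_gap"],o["ft_force"],o["eef_rot"])
save("w12.png",im,(200,100,450,330),3)
S=get_image("side");save("s12.png",S,(250,130,370,260),4.6)
```

```text
16.9833 [613.61  92.33  42.32] 0.5954542401969516 [ 0.05 -0.12 -0.01] [2.43 1.99 0.  ]
```

View pics/s12.png

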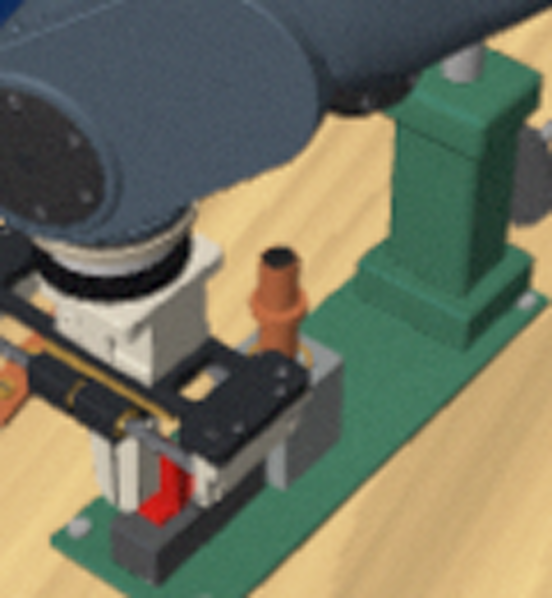

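View pics/w12.png

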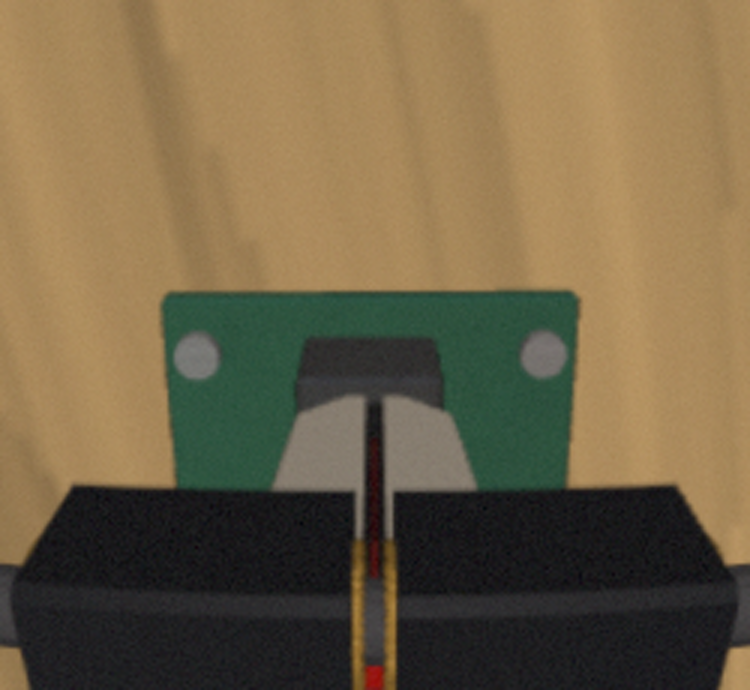

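Call:
jog_arm(
  deltas="0 0 0 -0.5 0 0 0;0 0 0 -0.5 0 0 0;0 0 0 -0.3 0 0 0;0 0 0 -0.3 0 0 0;0 0 0 -0.3 0 0 0;0 0 0 -0.3 0 0 0;0 0 0 -0.3 0 0 0;0 0 0 0 0 0 0",
)

```text
t: 17.75
tool_pos: [608.4, 67.4, 41.7]
eef_rot: [2.429, 1.992, 0.0]
ft_force: [1.1, 1.4, 0.3]
finger_gap: 0.3
```

Call:
jog_arm(
  deltas="0 0 0 -0.3 0 0 0;0 0 0 -0.3 0 0 0;0 0 0 -0.2 0 0 0;0 0 0 0 0 0 0",
)

```text
t: 18.08
tool_pos: [606.7, 59.5, 41.5]
eef_rot: [2.429, 1.992, -0.0]
ft_force: [-0.5, -0.8, 1.0]
finger_gap: 0.5
```

Run:
```python
from h import *
np.set_printoptions(precision=2,suppress=True)
S=get_image("side");save("s13.png",S,(250,130,370,260),4.6)
o=get_obs();im=get_image("wrist");print(o["t"],o["tool_pos"],o["ft_force"])
save("w13.png",im,(200,100,450,330),3)
```

```text
18.1333 [606.44  59.61  41.37] [0.42 0.02 0.2 ]
```

View pics/s13.png

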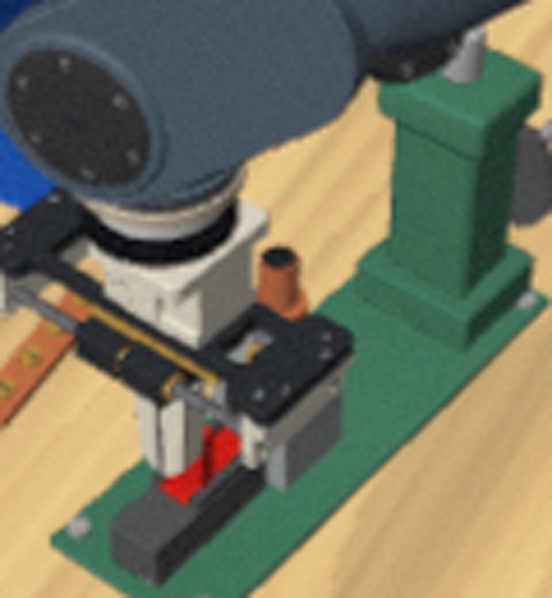

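View pics/w13.png

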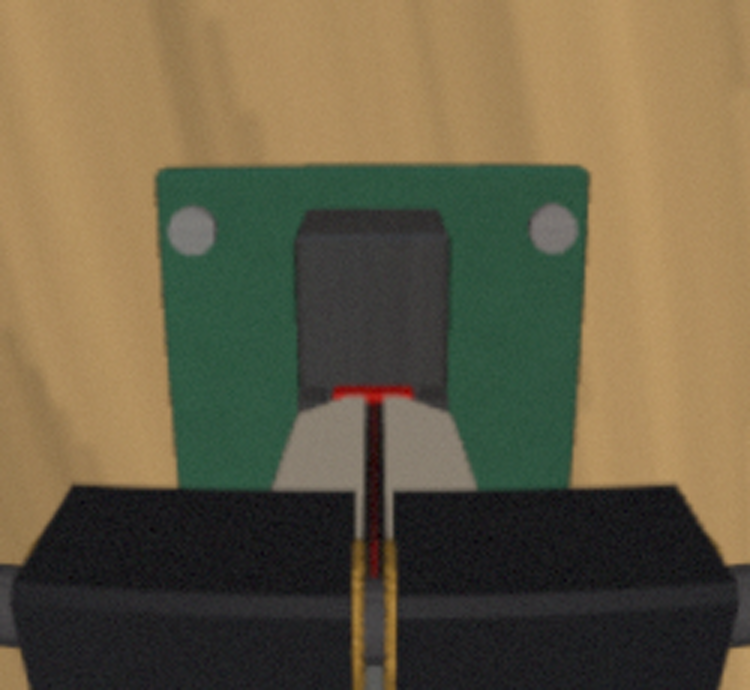

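Call:
jog_arm(
  deltas="0 0 0 -0.2 0 0 0;0 0 0 -0.2 0 0 0;0 0 0 -0.2 0 0 0;0 0 0 0 0 0 0",
)

```text
t: 18.52
tool_pos: [605.3, 54.6, 41.3]
eef_rot: [-2.429, -1.991, -0.001]
ft_force: [1.3, 6.6, -1.6]
finger_gap: 0.5
```

Call:
jog_arm(
  deltas="0 0 0 -0.1 0 0 0;0 0 0 -0.1 0 0 0;0 0 0 0 0 0 0",
)

```text
t: 18.77
tool_pos: [605.3, 54.4, 41.3]
eef_rot: [-2.428, -1.99, -0.004]
ft_force: [2.1, 17.2, -3.3]
finger_gap: 0.3
```

Call:
jog_arm(
  deltas="0 0 0 0.6 0 0 0;0 0 0 1.5 0 0 0;0 0 0 2.5 0 0 0;0 0 0 1 0 -2 0;0 0 0 0 0 -3 0;0 0 0 0 0 -3 0;0 0 0 0 0 -3 0;0 0 0 0 0 -3 0;0 0 0 0 0 -3 0;0 0 0 0 0 0 0",
)

```text
t: 19.6
tool_pos: [618.5, 107.8, 217.9]
eef_rot: [2.425, 1.989, 0.011]
ft_force: [0.5, -0.2, 1.3]
finger_gap: 0.5
```

Run:
```python
from h import *
np.set_printoptions(precision=2,suppress=True)
S=get_image("side");save("s14.png",S,(250,130,370,260),4.6)
T=get_image("top");save("t14.png",T,(140,100,420,270),2.8)
o=get_obs();im=get_image("wrist");print(o["t"],o["tool_pos"],o["ft_force"])
save("w14.png",im)
```

```text
19.7 [616.47 107.45 212.4 ] [ 0.   -1.03 -0.17]
```

View pics/s14.png

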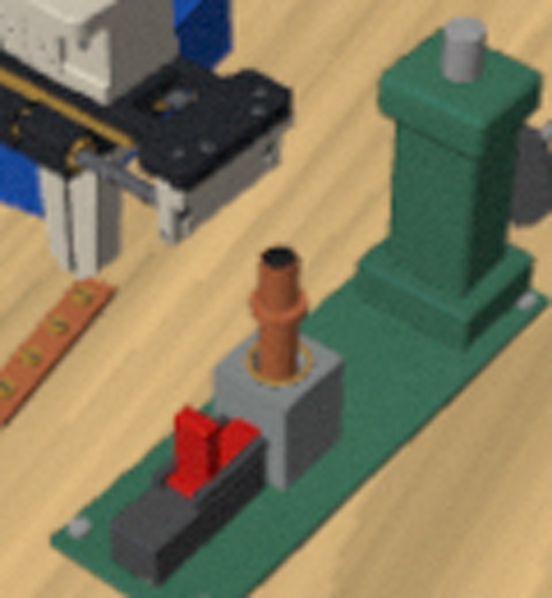

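View pics/t14.png

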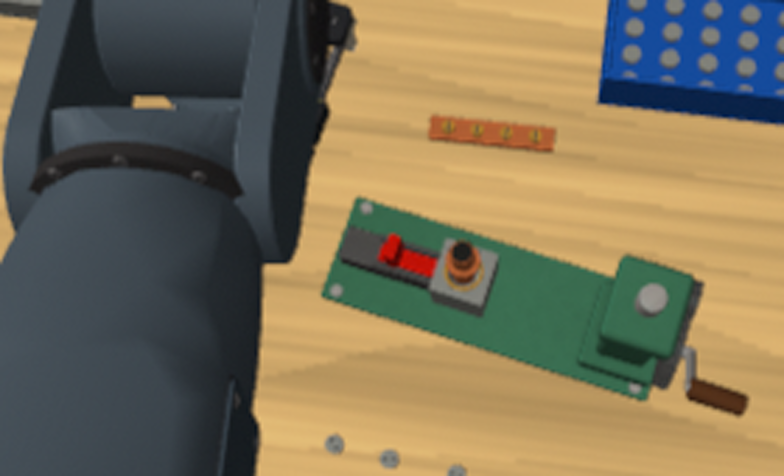

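View pics/w14.png

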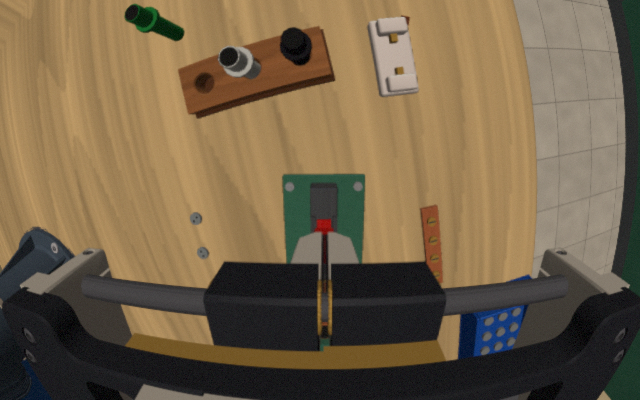

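Run:
```python
from h import *
np.set_printoptions(precision=1,suppress=True)
T=get_image("top");S=get_image("side")
u=np.array([.193,.981])
a0=cv2.imread("pics/side0.png")[:,:,::-1];t0=cv2.imread("pics/top0.png")[:,:,::-1]
for n,im,b,box in(("side",S,a0,(270,340,200,270)),("top",T,t0,(255,310,170,210))):
    x0,x1,y0,y1=box;r=[]
    for p in(b,im["pixels"]):
        h=cv2.cvtColor(np.ascontiguousarray(p),cv2.COLOR_RGB2HSV)[y0:y1,x0:x1]
        m=((h[...,0]<6)|(h[...,0]>174))&(h[...,1]>200)&(h[...,2]>80)
        ys,xs=np.nonzero(m);g=[onz(*ray(im,x+x0,y+y0),87)[:2]@u for x,y in zip(xs,ys)]
        # outer end of tab (largest along press y at z=87)
        print(n,len(xs),"max along y",np.percentile(g,[98,99,100]), "rel mouth",np.percentile(g,99)-np.array([588.6,-30])@u)
Sz=lambda x,y:ray(S,(x+.5)/4.6-.5+250,(y+.5)/4.6-.5+130)
Tz=lambda x,y:ray(T,(x+.5)/2.8-.5+140,(y+.5)/2.8-.5+100)
print("tube top",tri(Tz(462,252),Sz(278,254)))
```

```text
side 216 max along y [222.1 223.  223.9] rel mouth 138.81056771918165
side 183 max along y [197.8 198.7 199.5] rel mouth 114.54013676829942
top 166 max along y [184.7 185.5 186.3] rel mouth 101.35123940260837
top 140 max along y [160.6 161.  161.4] rel mouth 76.84262578826167
tube top (array([588.8, -30.4, 152.5]), [np.float64(0.8917767183236726), np.float64(0.8917767183235293)])
```

Call:
jog_arm(
  deltas="0 0 0 0 0 0 0;0 0 0 0 0 0 0;0 0 0 0 0 0 0;0 0 0 0 0 0 0;0 0 0 0 0 0 0;0 0 0 0 0 0 0",
)

```text
t: 20.35
tool_pos: [616.1, 107.1, 211.5]
eef_rot: [-2.429, -1.992, 0.0]
ft_force: [-0.7, 0.3, 0.2]
finger_gap: 0.3
```

Run:
```python
from workcell import *
print(get_obs()["t"],get_obs()["ft_force"]);print(hand_in())
```

```text
20.35 [-0.72955125  0.29054183  0.24524543]
the job is handed in; nothing more can be done
None
```

The copper tube is standing in the collet and the red lock is pushed in. I handed the job in at 20.4 s, with the arm clear of everything.

- **Tube:** I pressed it about 8 mm past the seal at roughly 6–7 N net. The force then rose to about 14.4 N with the height stalled, so I stopped there, eased off and let go. Afterwards it stood upright, with its top at about 152.5 mm.
- **Lock:** I pushed the tab until it stalled at 17 N. The before-and-after pictures show 24.3 mm (side) and 24.5 mm (top) of travel, against 25 mm when fully in. That gap is within camera error, so I take the hard stop as the proof that it is in.
- **Disagreement:** The real fingertips sat about 28 mm above the reported TCP. My first grasp therefore closed on air just above the tube, touching nothing. I measured the offset from the pictures and allowed for it after that.
- **Other things:** In the last pictures the other tubes, the fuse base and the bar stood where they had been. One lead disc was only partly visible and the green housing was out of view, but the arm went near neither.

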